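Make up the breakfast tray: nested bowls and the fuller muesli tin

ROBOT

A 6-joint arm with a two-finger parallel gripper is mounted at the origin on the work surface. World frame = base frame: x ahead of the robot, y to its left, z up, the work surface at z = 0. Lengths are in mm, angles in rad, forces in N, time in s.
With the tool pointing down it reaches from about 350 to 1000 mm from the base axis. Payload 7.1 kg.
Tool frame: the origin (TCP) lies midway between the tips of the shut fingers; the grasp point (between the pads) lies 19 mm behind it; z points along the fingers, y is the line along which they close (so a half turn about z gives the same grasp; the last joint's range is limited). The gripper opens to 85 mm and grips with 20 to 120 N. Pads are 22 mm wide; open, the fingers measure 114 mm over their backs; the gripper's body (76 mm by 85 mm) begins 54 mm behind the grasp point. The pads swing forward as they close: fully open they stand 13 mm farther back than shut.
Start: joints at [1.112, 0.423, 1.63, -0, 1.089, -0.019], TCP at [266.067, 565.52, 231.319] pointing down, gripper open.
Joint ranges: [-3, 3], [-0.9, 2.11], [0.09, 2.58], [-1.31, 4.45], [0.11, 2.69], [-2.54, 2.54]. Speed limits (rad/s): [2.39, 2.39, 3.01, 3.14, 3.14, 3.14].

INTERFACE

Orientations are given as a unit quaternion [x, y, z, w].
In Python, from cell import move_to, move_linear, move_joints, gripper_to, wait, solve_ik, get_obs, read_camera, camera_model, Unreachable, hand_in gives the robot as it stands. Calls block until the motion is done:
- move_to(position, orientation): joint-space move of the TCP to a pose.
- move_linear(position, rot=None, velocity=150, max_force=None): straight line of the TCP; rot=None keeps the orientation; velocity is the mean speed in mm/s. With max_force (N) it stops when the force on the tool has changed by that much, and returns True; else False.
- move_joints(angles): joint-space move.
- gripper_to(opening, force=None): opening from 0.0 (shut) to 1.0 (fully open); force is the grip in N (None keeps the last); returns when the fingers have stopped.
- wait(seconds).
- solve_ik(position, orientation): joint angles nearest the present ones, or None.
- get_obs(): the state.
- read_camera(name): name is "scene" or "top"; returns the picture (420x560x3 uint8, red, green, blue); there is no depth.
- camera_model(name): a dict with "fx", "fy", "cx", "cy" (pixels), "k1" (the pictures are not rectified: a ray, as slopes to the right and down, at radius r is drawn at 1 + k1 r^2 times it, then the intrinsics apply), "extrinsics" (4x4, takes a point from world to camera coordinates). Camera axes: x right, y down, z forward; pixel columns grow to the right and rows downward; lengths in mm; the calibration is good to about 2 mm. A picture is of the moment at which its call begins. camera_model takes no time and is no camera call.
A pose or a line that the arm cannot do raises Unreachable and nothing moves.
- hand_in(): hands the job in; it is judged then, once.
The state is a dict: "time_s": time; "joints": joint angles; "qd": joint speeds; "joint_efforts": joint torques, N m; "tcp_pos": TCP position; "eef_rot": TCP orientation; "contact_force": force on the tool from outside, world axes, zero at the start; "torque": the same for the moment, N m; "width": opening from 0.0 (shut) to 1.0 (fully open); "grasp_force": force on a finger pad.
Only numpy, scipy, OpenCV 4.12 (cv2) and the standard library are available. Lean on these libraries where they do the work, as an engineer would, in place of code of your own. Each camera call takes 0.05 s, during which the arm holds its last target. There are 200 camera calls.

TASK

Make up the breakfast tray: stand the largest plastic bowl in the wooden tray, then nest the other bowls that are there inside it, largest first, each sitting level and fully down in the one before. Lift the two muesli tins in turn to feel which is fuller, and stand the fuller one upright in the tray beside the bowls and the emptier one upright in the middle of the grey trivet, ready for topping up. Do not disturb the kettle, the jar or the funnel.

Things in the scene. Friction and masses are not known exactly. Their poses are not given: they have to be found in the camera images.
- bowl_a_mid (a point): centre, half-way up, of the largest of four graded white plastic bowls: 156 mm over the rim, 120 mm over the flat foot, 64 mm high; z out of the mouth. Wall 4 mm thick under an upright rolled rim 8 mm wide, 12 mm deep, to pinch it by; inner floor 10 mm above the foot, where the next bowl's foot comes to rest. Stands on the worktop; always there.
- bowl_b_mid (a point): centre, half-way up, of the second largest of four graded white plastic bowls: 124 mm over the rim, 96 mm over the flat foot, 62 mm high; z out of the mouth. Wall 4 mm thick under an upright rolled rim 8 mm wide, 12 mm deep, to pinch it by; inner floor 10 mm above the foot, where the next bowl's foot comes to rest. Stands on the worktop; may be absent (2 or 3 of the 3 smaller bowls are there).
- bowl_c_mid (a point): centre, half-way up, of the third of four graded white plastic bowls: 92 mm over the rim, 72 mm over the flat foot, 60 mm high; z out of the mouth. Wall 4 mm thick under an upright rolled rim 8 mm wide, 12 mm deep, to pinch it by; inner floor 10 mm above the foot, where the next bowl's foot comes to rest. Stands on the worktop; may be absent (2 or 3 of the 3 smaller bowls are there).
- bowl_d_mid (a point): centre, half-way up, of the smallest of four graded white plastic bowls: 60 mm over the rim, 48 mm over the flat foot, 58 mm high; z out of the mouth. Wall 4 mm thick under an upright rolled rim 8 mm wide, 12 mm deep, to pinch it by; inner floor 10 mm above the foot, where the next bowl's foot comes to rest. Stands on the worktop; may be absent (2 or 3 of the 3 smaller bowls are there).
- tin_a_mid (a point): centre, half-way up, of one of two closed steel muesli tins with a paper band, alike outside: 110 mm (x) by 64 mm (y), 90 mm high (body 82, then a round lid 52 across). Contents do not shift. Stands upright on the worktop. The fuller tin weighs 0.42 to 0.6 kg, the emptier 0.13 to 0.2 kg; only lifting tells which is which.
- tin_b_mid (a point): centre, half-way up, of one of two closed steel muesli tins with a paper band, alike outside: 110 mm (x) by 64 mm (y), 90 mm high (body 82, then a round lid 52 across). Contents do not shift. Stands upright on the worktop. The fuller tin weighs 0.42 to 0.6 kg, the emptier 0.13 to 0.2 kg; only lifting tells which is which.
- tray_in (a point): centre of the upper face of the floor of the fixed wooden serving tray, 9 mm above the worktop. Inside 330 mm (its x, the long way) by 190 mm (its y); walls 9 mm thick, 30 mm high above the worktop; a bar handle on each end wall rises to 51 mm above the worktop.
- trivet_top (a point): centre of the upper face of the fixed round grey silicone trivet, 150 mm across, 6 mm thick, lying on the worktop.
- kettle: white and red enamel kettle, 180 mm across, about 205 mm high with its bail handle; origin at the centre of its underside. Bystander.
- jar: glass jar with a hinged clamp lid, 100 mm across, 148 mm high; origin at the centre of its underside. Bystander.
- funnel: steel funnel standing mouth down, 120 mm across, 125 mm high; origin at the centre of its underside. Bystander.
There are look-alikes about, which are no part of the job. Leave any orange or purple look-alike of the part that bears bowl_c_mid alone.

How it is judged:
By the outcome, as a careful person would: the job done as asked, in the order asked, and still so for the second after the job is handed in, with the robot touching nothing.
Of bowl_b, bowl_c, bowl_d only 2 to 3 are there at a start; the rules pass over those that are not, and their reading is None.
At some moment in a run one of bowl_b, bowl_c, bowl_d, tin_a, tin_b may be knocked a few centimetres aside while the robot is not near it.
It also fails if it takes over 208 s, if anything falls off the work surface, if the arm or the gripper's body presses on something with over 40 N, if the wrist force passes 120 N, or if a joint passes its speed limit or range.

## Working session

There is one attempt and no reset: what is moved stays moved. The work goes in short steps, each a Python script; the robot and the scene stay as the last script left them, time stands still between calls to the robot, and variables do not carry over. Pictures are saved under pics/ and viewed, at most 14 in all, crops included, and the job is handed in when it is done.

```bash
ls; mkdir -p pics; python3 - <<'E'
from cell import *
import cv2
for n in("scene","top"):
    cv2.imwrite(f"pics/{n}0.png",cv2.resize(read_camera(n)[:,:,::-1],(800,600),interpolation=cv2.INTER_CUBIC))
    print(camera_model(n))
print(get_obs())
E
```

```text
pics
{'fx': 499.60953208565576, 'fy': 499.60953208565576, 'cx': 287.426600201503, 'cy': 213.14330763740887, 'k1': 0.03464792444028683, 'extrinsics': array([[-3.41459668e-01,  9.39884302e-01, -4.77431423e-03,
         6.13174908e+01],
       [ 8.01475676e-01,  2.88514978e-01, -5.23828071e-01,
        -4.26429883e+02],
       [-4.90960320e-01, -1.82692656e-01, -8.51810635e-01,
         1.92959206e+03],
       [ 0.00000000e+00,  0.00000000e+00,  0.00000000e+00,
         1.00000000e+00]])}
{'fx': 461.2405753060244, 'fy': 461.2405753060244, 'cx': 281.27900903027955, 'cy': 214.13941969898306, 'k1': -0.14097460166014816, 'extrinsics': array([[ 7.41003405e-03, -9.99944709e-01,  7.46124190e-03,
         1.25648038e+02],
       [-9.90158070e-01, -8.37992209e-03, -1.39702445e-01,
         5.24378274e+02],
       [ 1.39757246e-01, -6.35260900e-03, -9.90165419e-01,
         1.54668147e+03],
       [ 0.00000000e+00,  0.00000000e+00,  0.00000000e+00,
         1.00000000e+00]])}
{'time_s': 0.1, 'joints': array([ 1.11200636e+00,  4.23805476e-01,  1.63063263e+00,  6.22320710e-07,
        1.08859904e+00, -1.89784069e-02]), 'qd': array([-1.55977287e-03, -1.22780032e-03, -8.11879231e-05,  5.25089505e-04,
       -1.01274988e-03,  1.63234769e-03]), 'joint_efforts': array([-1.24348153e-04, -5.58428621e+01, -2.82447195e+01, -1.06962314e-04,
        2.93633282e-03, -2.11639610e-05]), 'tcp_pos': array([265.84451391, 565.08027515, 230.59030435]), 'eef_rot': array([ 2.18137755e-01,  9.75917721e-01, -7.01671656e-04, -1.71164808e-04]), 'contact_force': array([ 0.49818269, -0.04961273, -0.19593083]), 'torque': array([-0.12058194,  0.01575884, -0.03779692]), 'grasp_force': 0.0, 'width': 1.0035996775468914}
```

View pics/scene0.png

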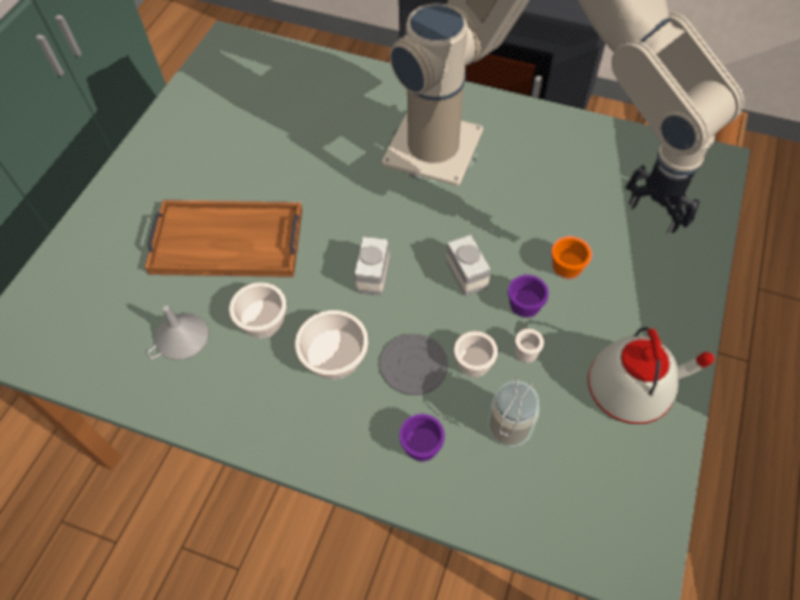

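View pics/top0.png

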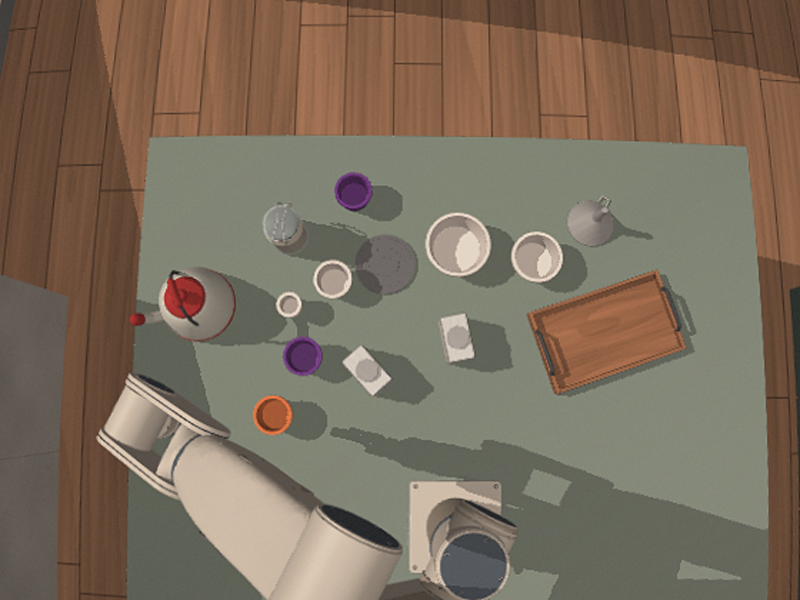

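All four bowls are there. In the 800-px top view: A (458,244), B (537,257), C (333,279), D (289,305), tins (457,336) and (366,370), tray (607,331), trivet (387,264). Next I fit the known silhouettes in both cameras.

```bash
cat > vis.py <<'E'
import numpy as np, cv2
from scipy.optimize import minimize
from cell import *
CM={n:camera_model(n) for n in("scene","top")}
def project(n,P):
    c=CM[n];E=c["extrinsics"];q=np.atleast_2d(P)@E[:3,:3].T+E[:3,3]
    s=q[:,:2]/q[:,2:];s=s*(1+c["k1"]*(s**2).sum(1,keepdims=True))
    return s*[c["fx"],c["fy"]]+[c["cx"],c["cy"]]
def unproject(n,px,z):
    return minimize(lambda p:((project(n,[p[0],p[1],z])[0]-px)**2).sum(),[600,0],method="Nelder-Mead",options=dict(xatol=.05,fatol=1e-6)).x
T=np.linspace(0,2*np.pi,60)
ring=lambda d,z:np.c_[d/2*np.cos(T),d/2*np.sin(T),z+0*T]
rect=lambda a,b,z:np.array([[i*a/2,j*b/2,z] for i in(-1,1) for j in(-1,1)])
BOWL=dict(a=(156,120,64),b=(124,96,62),c=(92,72,60),d=(60,48,58))
MOD={k:np.r_[ring(d,h),ring(d,h-12),ring(f,0)] for k,(d,f,h) in BOWL.items()}
MOD["tin"]=np.r_[rect(110,64,0),rect(110,64,82),ring(52,90)]
MOD["tray"]=np.r_[rect(348,208,0),rect(348,208,30)]
MOD["trivet"]=np.r_[ring(150,6),ring(150,0)]
def mask(img,kind):
    f=img.astype(int);r,g,b=f[...,0],f[...,1],f[...,2]
    if kind=="tray": m=(r-b>45)
    elif kind=="trivet": m=(g-r<8)&(g<125)&(abs(r-b)<25)
    else: m=(g-r<6)&(r-b<40)&(r>105)
    return cv2.resize(m.astype(np.float32),None,fx=4,fy=4,interpolation=cv2.INTER_LINEAR)>.5
def fit(kind,x,y,th=0.,z=0.,cams=("top",),imgs=None):
    "pose x,y,th maximising silhouette IoU with the colour mask near the guess; returns pose, IoU"
    im={n:mask(imgs[n] if imgs else read_camera(n),kind) for n in cams}
    turn=kind in("tin","tray")
    def pts(n,p):
        c,s=np.cos(p[2]),np.sin(p[2]);M=MOD[kind]
        return project(n,np.c_[p[0]+c*M[:,0]-s*M[:,1],p[1]+s*M[:,0]+c*M[:,1],M[:,2]+z])
    roi={}
    for n in cams:
        h=cv2.convexHull(pts(n,(x,y,th)).astype(np.float32));R=np.zeros(im[n].shape,np.uint8)
        cv2.fillConvexPoly(R,(h*4+1.5).astype(int),1);roi[n]=cv2.dilate(R,np.ones((57,57)))>0
    def cost(q):
        p=(q[0],q[1],q[2]/100 if turn else 0);u=0
        for n in cams:
            h=cv2.convexHull(pts(n,p).astype(np.float32));S=np.zeros(im[n].shape,np.uint8)
            cv2.fillConvexPoly(S,np.round((h*4+1.5)*16).astype(int),1,shift=4);S=S>0
            m=im[n]&(roi[n]|S);u-=(S&m).sum()/(S|m).sum()
        return u/len(cams)
    q=[x,y,th*100] if turn else [x,y]
    for d in(25,6): 
        r=minimize(cost,q,method="Nelder-Mead",options=dict(initial_simplex=np.r_[[q],np.array(q)+d*np.eye(len(q))],xatol=.2,fatol=1e-4));q=r.x
    return np.r_[q[:2],q[2]/100 if turn else 0],-r.fun
E
cat > look.py <<'E'
from vis import *
I={n:read_camera(n) for n in CM}
g=dict(a=((458,244),60),b=((537,257),60),c=((333,279),60),d=((289,305),60),tin1=((457,336),90,.1),tin2=((366,370),90,-1.),tray=((607,331),20,-1.3),trivet=((387,264),6))
for k,v in g.items():
    x,y=unproject("top",(np.array(v[0])+.5)*.7-.5,v[1]);kk=k.rstrip("12")
    for cams in(("top",),("scene",),("top","scene")):
        best=max((fit(kk,x,y,t,cams=cams,imgs=I) for t in ((0,.5,1,1.5,2,2.5) if kk in("tin","tray") else (0,))),key=lambda b:b[1])
        print(k,cams[0][0],len(cams),np.round(best[0],2),round(best[1],3))
for k,px in dict(jar=(283,230),kettle=(200,305),funnel=(590,225)).items(): print(k,unproject("top",np.array(px)*.7,30))
print(get_obs()["time_s"])
E
python3 look.py
```

```text
a t 1 [673.16  -1.44   0.  ] 0.631
a s 1 [673.42  -4.66   0.  ] 0.934
a t 2 [673.46  -2.22   0.  ] 0.782
b t 1 [ 644.38 -193.77    0.  ] 0.628
b s 1 [ 644.95 -195.01    0.  ] 0.877
b t 2 [ 644.52 -194.19    0.  ] 0.752
c t 1 [612.78  24.03   0.  ] 0.41
c s 1 [ 6.3361e+02 -4.2000e-01  0.0000e+00] 0.746
c t 2 [634.07   0.67   0.  ] 0.569
d t 1 [524.46 401.41   0.  ] 0.476
d s 1 [523.12 400.92   0.  ] 0.845
d t 2 [524.04 401.14   0.  ] 0.66
tin1 t 1 [452.83  29.04   1.49] 0.545
tin1 s 1 [ 4.4465e+02 -2.4000e-01  2.0000e-01] 0.946
tin1 t 2 [4.467e+02 1.580e+00 2.000e-01] 0.718
tin2 t 1 [343.67 223.28   2.35] 0.593
tin2 s 1 [365.68 211.46   0.69] 0.837
tin2 t 2 [366.02 211.96   0.72] 0.739
tray t 1 [ 468.88 -375.01    1.89] 0.961
tray s 1 [ 469.63 -376.21    1.9 ] 0.964
tray t 2 [ 469.19 -375.25   -1.24] 0.962
trivet t 1 [631.02 170.75   0.  ] 0.734
trivet s 1 [634.8  173.01   0.  ] 0.938
trivet t 2 [634.01 173.42   0.  ] 0.833
jar [710.75839928 424.07107583]
kettle [5.30625000e+02 2.44140625e-02]
funnel [ 732.16891467 -338.35426701]
0.2
```

```bash
python3 - <<'E'
from vis import *
I=read_camera("top")
def v(x,y):print((x,y),I[int(y*.7),int(x*.7)])
for p in [(430,244),(470,255),(490,244),(458,275),(525,257),(457,325),(448,350),(366,352),(387,264),(375,250),(560,420),(420,170),(500,255),(490,350),(333,270),(333,296)]:v(*p)
E
```

```text
(430, 244) [130 118 108]
(470, 255) [227 214 198]
(490, 244) [161 151 138]
(458, 275) [220 201 185]
(525, 257) [172 156 143]
(457, 325) [200 190 179]
(448, 350) [200 190 178]
(366, 352) [192 181 171]
(387, 264) [113 106 105]
(375, 250) [112 106 103]
(560, 420) [130 135 120]
(420, 170) [129 133 118]
(500, 255) [95 98 86]
(490, 350) [95 99 87]
(333, 270) [175 160 147]
(333, 296) [233 220 203]
```

```bash
sed -i 's/m=(g-r<8)&(g<125).*/m=(r-g>2)\&(r-b<16)\&(r<135)/; s/else: m=.*/else: m=(r-g>3)\&(r-b<45)\&(r>95)/; s/\[600,0\],method="Nelder-Mead",options=dict(/[600,50],method="Nelder-Mead",options=dict(initial_simplex=[[600,50],[700,50],[600,150]],/' vis.py; python3 look.py
```

```text
a t 1 [672.3   -2.88   0.  ] 0.98
a s 1 [671.72  -4.32   0.  ] 0.98
a t 2 [672.07  -3.52   0.  ] 0.977
b t 1 [ 644.28 -194.49    0.  ] 0.979
b s 1 [ 644.79 -196.11    0.  ] 0.952
b t 2 [ 644.52 -195.33    0.  ] 0.961
c t 1 [585.85 296.82   0.  ] 0.952
c s 1 [584.22 295.89   0.  ] 0.964
c t 2 [585.05 296.27   0.  ] 0.95
d t 1 [523.4  400.46   0.  ] 0.951
d s 1 [521.94 399.56   0.  ] 0.949
d t 2 [522.58 399.63   0.  ] 0.94
tin1 t 1 [444.78   1.71   3.35] 0.922
tin1 s 1 [442.13  -0.92   3.43] 0.836
tin1 t 2 [4.4482e+02 1.1700e+00 2.5000e-01] 0.871
tin2 t 1 [367.54 211.78   0.74] 0.934
tin2 s 1 [368.99 211.09   0.6 ] 0.776
tin2 t 2 [367.17 211.36   3.86] 0.843
tray t 1 [ 468.88 -374.96    1.89] 0.961
tray s 1 [ 469.54 -376.29   -1.24] 0.963
tray t 2 [ 469.11 -375.8     1.9 ] 0.961
trivet t 1 [634.34 172.78   0.  ] 0.961
trivet s 1 [630.93 170.44   0.  ] 0.89
trivet t 2 [633.86 172.87   0.  ] 0.924
jar [710.75643842 424.07229303]
kettle [522.34254116 622.27688485]
funnel [ 732.17083404 -338.35455108]
0.35
```

```bash
cat > ops.py <<'E'
from vis import *
TRAY=np.array([469,-375.4]);TU=np.array([np.cos(1.893),np.sin(1.893)])
BOWLP=TRAY-80*TU; TINP=TRAY+92*TU; TRIVET=np.array([633.8,172.8])
def quat(a):
    b=(a+np.pi/2)/2; return [np.cos(b),np.sin(b),0,0]
def up(z,v=250): p=get_obs()["tcp_pos"]; move_linear([p[0],p[1],z],velocity=v)
def rimpose(c,k,z):
    az=np.arctan2(c[1],c[0]); return [*(c-(BOWL[k][0]/2-4)*np.array([np.cos(az),np.sin(az)])),z],quat(az)
def see(k,x,y,th=0,z=0):
    p,q=fit(k,x,y,th,z); print(k,np.round(p,2),round(q,3)); return p,q
def pick_bowl(k,c,depth=8):
    h=BOWL[k][2];c=np.array(c[:2]);gripper_to(.4)
    p,r=rimpose(c,k,h+70);move_to(p,r)
    hit=move_linear([p[0],p[1],h-depth],velocity=120,max_force=15)
    gripper_to(0,force=60);o=get_obs()
    print("hit",hit,"grip",o["width"],o["grasp_force"],o["tcp_pos"],o["time_s"])
def place_bowl(k,zfoot,c,depth=8,gap=1.5,zt=230):
    up(zt); h=BOWL[k][2];p,r=rimpose(c,k,zt);move_to(p,r)
    z=zfoot+h-depth+gap
    move_linear([p[0],p[1],z+25],velocity=200)
    hit=move_linear([p[0],p[1],z],velocity=40,max_force=8);o=get_obs()
    print("place hit",hit,o["tcp_pos"][2]-z,"w",o["width"],o["contact_force"])
    gripper_to(.22);up(zfoot+h+60);print("t",get_obs()["time_s"])
E
python3 - <<'E'
from ops import *
f0=get_obs()["contact_force"]
pick_bowl("a",(672,-3.3),10); up(176)
o=get_obs();print("w",o["width"],o["contact_force"]-f0,o["time_s"])
cv2.imwrite("pics/liftA.png",cv2.resize(read_camera("scene")[130:340,150:430,::-1],(800,600),interpolation=cv2.INTER_CUBIC))
E
```

```text
hit False grip 0.07611052280109648 57.91583919664845 [598.81455942  -3.0725437   55.0024882 ] 4.45
w 0.0710096901166388 [ 0.76269869 -0.66922563 -2.41568504] 5.0917
```

View pics/liftA.png

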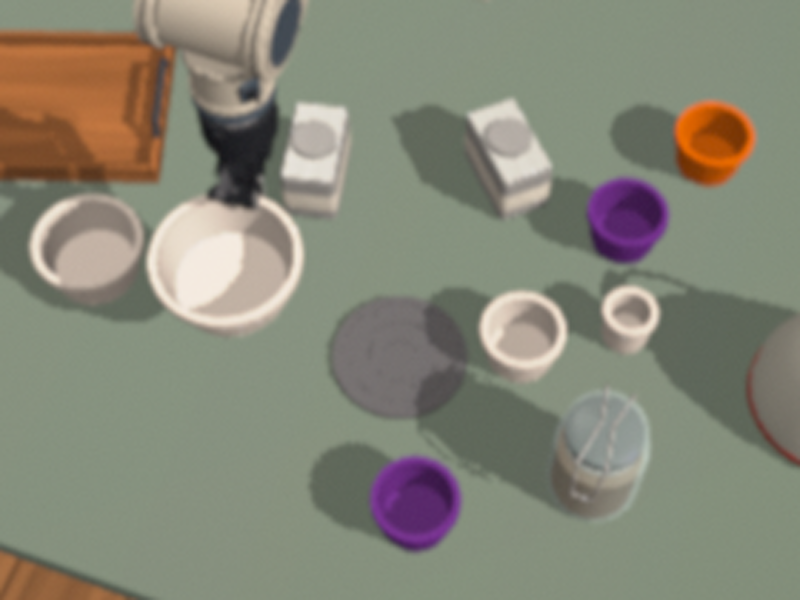

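Bowl A hangs at crop (225,260), about level and gripped at its near rim. I'll place it and re-measure.

```bash
cat >> ops.py <<'E'
EXP=dict(b=(644.4,-195),c=(585.2,296.5),d=(522.8,400))
def nest(k,zf,c):
    p,q=see(k,*EXP[k])
    assert q>.9
    pick_bowl(k,p); up(150);print("w",get_obs()["width"]); place_bowl(k,zf,c)
E
python3 - <<'E'
from ops import *
place_bowl("a",9,BOWLP,10)
up(250)
print(BOWLP);see("a",*BOWLP,z=9)
for k in EXP: see(k,*EXP[k])
see("tin",444.8,1.5,.21);see("tin",367.5,211.7,.74)
cv2.imwrite("pics/placeA.png",cv2.resize(read_camera("scene")[100:310,50:330,::-1],(800,600),interpolation=cv2.INTER_CUBIC))
E
```

```text
place hit True -0.4604264854616531 w 0.07233165997480541 [-4.07517918e-01  4.85194495e-03  5.29244461e+00]
t 9.275
[ 494.33260798 -451.28319295]
a [ 493.58 -452.24    0.  ] 0.714
b [ 644.21 -194.46    0.  ] 0.979
c [585.74 296.83   0.  ] 0.951
d [523.41 400.61   0.  ] 0.949
tin [4.4561e+02 1.9500e+00 2.1000e-01] 0.919
tin [367.43 211.72   0.74] 0.935
```

View pics/placeA.png

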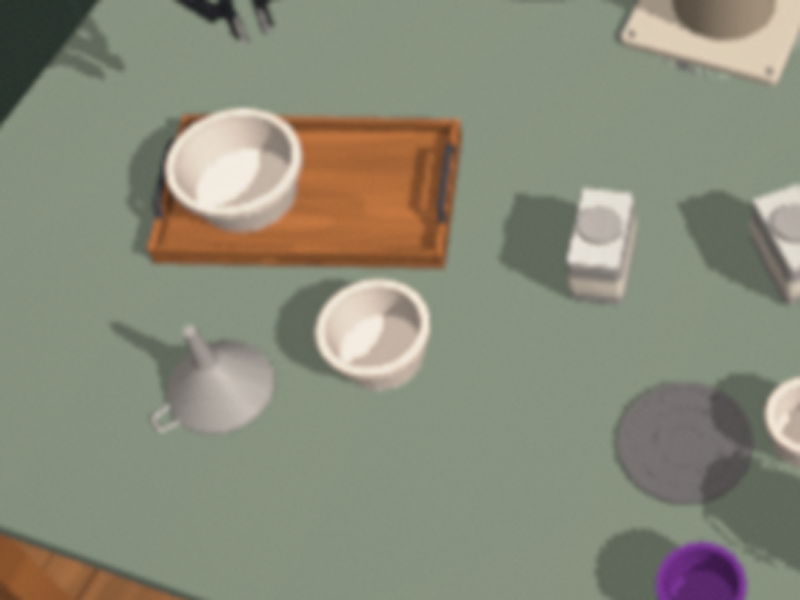

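A (crop 235,170) stands level inside the tray's far end. Now I nest B, then C.

```bash
python3 - <<'E'
from ops import *
C=np.array([494.1,-451.7])
nest("b",19,C); up(250)
s=lambda n:cv2.imwrite(f"pics/{n}.png",cv2.resize(read_camera("scene")[100:240,70:257,::-1],(800,600),interpolation=cv2.INTER_CUBIC))
s("B")
E
```

```text
b [ 644.36 -194.71    0.  ] 0.98
hit False grip 0.07408687536608582 57.789034601300955 [ 589.48814627 -178.08373522   55.11041786] 12.8917
w 0.07551326030478753
place hit True -0.41217977956054597 w 0.07258828788212465 [-0.55836242  0.38853243  5.36585586]
t 17.0833
```

View pics/B.png

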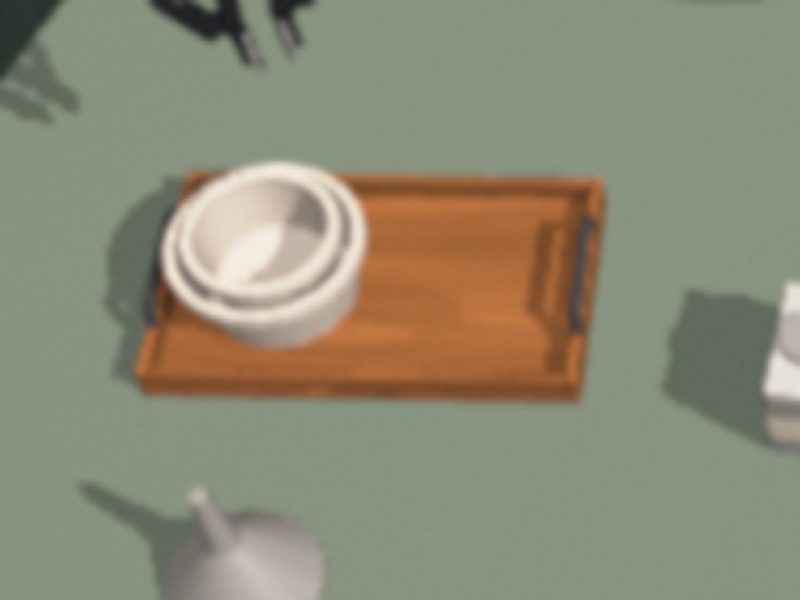

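B sits concentrically in A (crop 260,232 within 265,240). Next, C and D.

```bash
python3 - <<'E'
from ops import *
C=np.array([494.1,-451.7])
nest("c",29,C); up(250)
nest("d",39,C); up(250)
s=lambda n:cv2.imwrite(f"pics/{n}.png",cv2.resize(read_camera("scene")[100:240,70:257,::-1],(800,600),interpolation=cv2.INTER_CUBIC))
s("D")
E
```

```text
c [585.91 296.58   0.  ] 0.955
hit False grip 0.07972397741464839 56.71869650948793 [549.04009705 277.88442964  53.03852688] 21.75
w 0.07878108394829973
place hit True -0.40988804517076005 w 0.07799774601379428 [-0.64371878  0.68898384  5.30206675]
t 27.3583
d [545.1  432.94   0.  ] 0.972
hit False grip 0.08165474475152433 57.53015265567228 [525.26021732 417.22221126  51.10027541] 32.4167
w 0.08209726013841116
place hit True -0.37166864446821535 w 0.07952817665866255 [-0.3419385   0.43593186  4.73694564]
t 38.475
```

View pics/D.png

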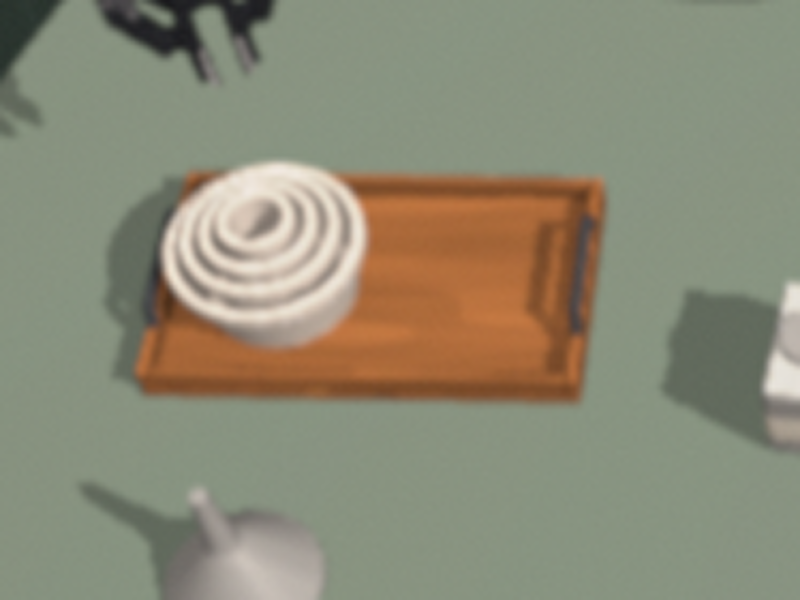

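D had been knocked aside; it was re-found, and all four rims look concentric (crop ~(265,240) up to (252,217)). Next, weigh the tins in turn.

```bash
cat >> ops.py <<'E'
def near(a,p):
    az=np.arctan2(p[1],p[0]); return az+(a-az+np.pi/2)%np.pi-np.pi/2
def pick_tin(p):
    a=near(p[2]+np.pi/2,p);gripper_to(1.0)
    move_to([p[0],p[1],170],quat(a));f0=get_obs()["contact_force"][2]
    print("hit",move_linear([p[0],p[1],31],velocity=150,max_force=15));gripper_to(0,force=60)
    up(110,150);wait(.4);f=np.mean([(wait(.05),get_obs()["contact_force"][2])[1] for _ in range(6)])
    o=get_obs();m=(f0-f)/9.81;print("mass",m,"w",o["width"],o["grasp_force"],o["time_s"]);return m
def put_tin(xy,a,zf):
    up(180);move_to([*xy,180],quat(near(a,xy)));move_linear([*xy,zf+50],velocity=200)
    print("hit",move_linear([*xy,zf+31.5],velocity=40,max_force=8),get_obs()["tcp_pos"]);gripper_to(1.0);up(200)
E
python3 - <<'E'
from ops import *
p1,q=see("tin",445.2,1.8,.21);p2,_=see("tin",367.5,211.7,.74)
assert q>.88
m1=pick_tin(p1)
p=get_obs()["tcp_pos"];move_linear([p[0],p[1],31.5],velocity=60,max_force=8);gripper_to(1.0);up(200)
p2,q=see("tin",367.5,211.7,.74)
assert q>.88
m2=pick_tin(p2)
E
```

```text
tin [4.4545e+02 1.6900e+00 2.0000e-01] 0.922
tin [367.56 211.69   0.74] 0.938
hit False
mass 0.5669323288075087 w 0.745099520067545 67.12337851524353 44.2167
tin [367.45 211.66   0.74] 0.933
hit False
mass 0.22780271309458322 w 0.74630990726636 65.90368151664734 50.6
```

Tin 1 (0.57 kg) is the fuller one and goes in the tray. Tin 2 goes on the trivet.

```bash
python3 - <<'E'
from ops import *
put_tin(TRIVET,np.arctan2(TRIVET[1],TRIVET[0]),6)
az=np.arctan2(TRIVET[1],TRIVET[0])
move_to([400,250,260],quat(.56))
p1,q=see("tin",445.4,1.7,.2)
assert q>.86
pick_tin(p1);put_tin(TINP,1.893,9)
move_to([350,250,300],quat(.62))
see("tin",*TRIVET,az-np.pi/2,6);see("tin",*TINP,1.893+np.pi/2,9);print(TINP,get_obs()["time_s"])
for n,s in(("scene",np.s_[90:390,70:470]),("top",np.s_[100:310,220:500])):cv2.imwrite(f"pics/end_{n}.png",cv2.resize(read_camera(n)[s][...,::-1],(800,600),interpolation=cv2.INTER_CUBIC))
E
```

```text
hit True [633.95243198 172.72444552  38.01916999]
tin [4.4512e+02 2.2100e+00 2.1000e-01] 0.923
hit False
mass 0.552276896800544 w 0.7424331988603605 67.09704637527466 59.925
hit True [ 439.85220888 -288.22644118   41.05153014]
tin [635.95 174.86  -1.29] 0.722
tin [ 438.82 -288.44    3.45] 0.931
[ 439.86750082 -288.1343281 ] 65.9583
```

View pics/end_scene.png

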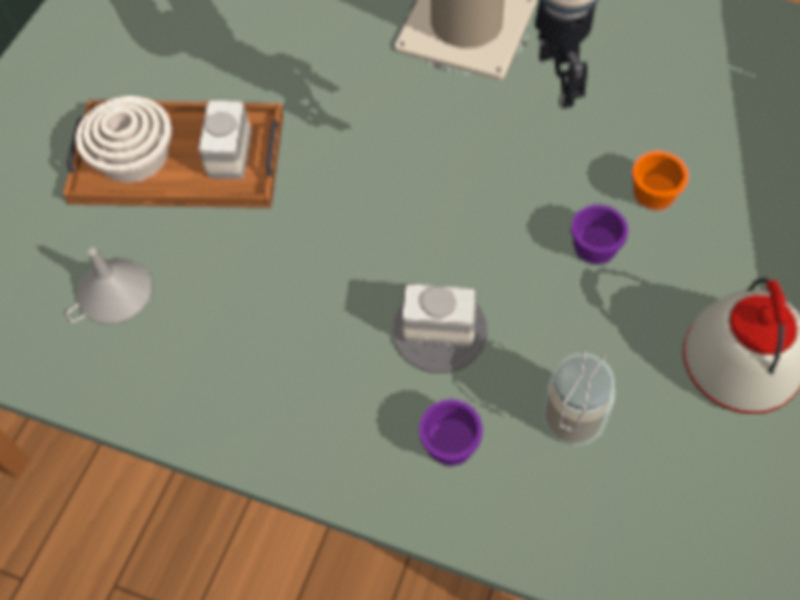

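View pics/end_top.png

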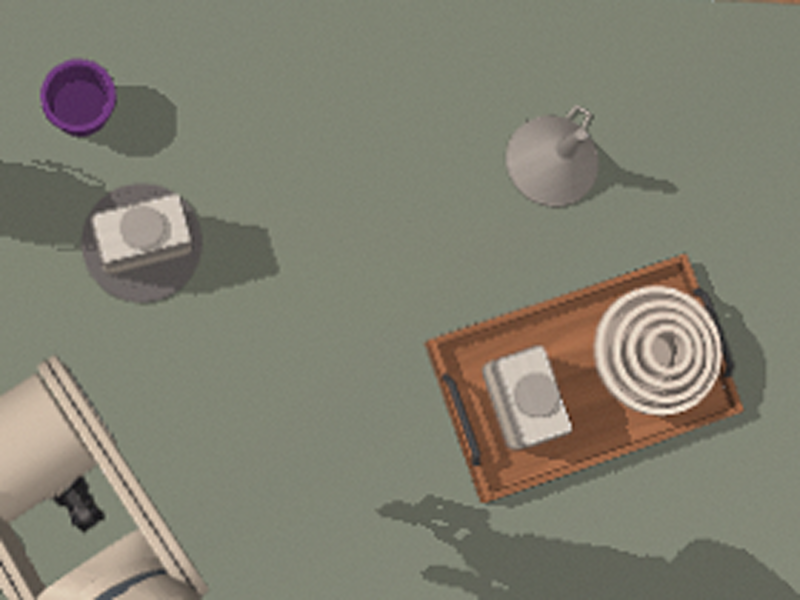

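Both views show the bowls nested concentrically in the tray (top crop 660,350), the full tin beside them (530,397), the other tin centred on the trivet (143,230), and the bystanders where they were.

```bash
python3 -c "
from cell import *
wait(.5);print(hand_in())"
```

```text
the job is handed in; nothing more can be done
None
```

I handed in the finished tray at about 66 s: all four bowls nested in it, the fuller tin (0.57 kg) beside them, and the emptier one (0.23 kg as felt) in the middle of the trivet; seating was judged from the pictures and the contact heights.

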